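# Eject a chocolate bar from its mould and lay it on the board

## Task

Press the mould's red ejector pad down gently until you feel the lever come to rest on its stop screw, and pause there a moment; then grip the raised end of the chocolate bar and lift it out of the mould. Lay it flat, segments up, inside the white outline on the wooden board, lengthwise, lowering it until it rests there before you let go. Do not force the lever, press or jam the bar hard against anything, and leave the other things on the counter alone.

Things in the scene. Friction and masses are not known exactly. Their poses are not given: they have to be found in the camera images.
- mould: aluminium bar mould on a steel foot plate, fixed; 205 x 78 mm (x, y), rim 66 mm above the counter. Origin: on the counter under the cavity's middle; -x is the lever end, roughly towards the robot. Cavity open on top, 47.6 mm wide, floor 50 mm up, 15 mm walls along both sides and the far (+x) end: no finger room around the bar.
- ejector: steel rocker lever on a cross pin (origin; 62 mm to -x of the mould's origin, 46 mm up). A 26 mm wide tongue lies under the bar, a 9 mm lip at the bar's near end; a red thumb pad (36 x 40 x 6 mm) at -x. Pad down = bar's far (+x) end up. Friction hinge: about 7 to 9 N on the pad moves it, it stays where left. Level at start, meets the stop screw at about 0.33 to 0.54 rad. x to the far end, z up.
- ejector_pad (a point): middle of the red thumb pad's top face, 52 mm from the lever's pin, 49 mm above the counter at the start. It sinks about 17 to 27 mm on its arc until the lever meets the stop screw.
- stop_screw: brass stop screw, 10 mm across, right under the thumb pad; set to a different height each time, 16 to 24 mm above the counter. Origin: centre of its top. The lever is home when the pad's underside rests on it.
- bar: dark brown rigid chocolate bar, 110 x 44 x 16 mm (x, y, z), 70 to 120 g, lying in the cavity, top flush with the rim. Origin: centre of its underside; z up through its segmented top. With the lever home its far (+x) end stands up at the lever's angle, both sides of that end free above the rim to be gripped across the width.
- board: wooden board fixed on the counter, 200 x 130 x 12 mm, long side along its x. Origin: centre of its underside. A thin white rectangular outline, 134 x 70 mm, is painted around the middle of its top, long side along x.
- tamper: bystander: steel coffee tamper standing upright, 54 mm across, 82 mm tall; origin at the centre of its underside
- spoon: bystander: spoon lying flat, 150 mm long; origin at the middle
- cup: bystander: white mug, 76 mm across, 65 mm tall; origin at the centre of its underside
- jar: bystander: amber glass jar, 68 mm across, 100 mm tall; origin at the centre of its underside
- canister: bystander: copper canister, 80 mm across, 110 mm tall; origin at the centre of its underside
Not all that is in view belongs to the job. Leave any blue, pink or turquoise look-alike of the bar alone.

How it is judged:
On the way, in this order (a step that is already met when the one before it is completed fails the run):
1. the ejector lever is pressed home onto its stop screw (contact force between ejector and stop_screw above 1 N), for 0.1 s.
2. the bar is lifted clear of the mould, held in the fingers (contact force between the fingers and bar above 0.5 N and height (world z) of bar above 0.085 m and contact force between bar and mould below 0.01 N and contact force between bar and ejector below 0.01 N), for 0.1 s.
3. the bar is lowered onto the board, level, while still held (contact force between the fingers and bar above 0.5 N and contact force between bar and board above 0.1 N and angle between bar's own z axis and vertical below 0.15 rad), for 0.05 s.
At the end, for the whole second after the job is handed in: The bar lies flat on the board (tilt under 0.08 rad), segments up, its centre within 15 mm of the board's centre along each board axis, its length within 0.25 rad of the board's, at rest and released (x of bar in the frame of board between -0.015 and 0.015 m and y of bar in the frame of board between -0.015 and 0.015 m and angle between the x axis of bar and the x axis of board, either way round below 0.25 rad and angle between bar's own z axis and vertical below 0.08 rad and z of bar in the frame of board between 0.009 and 0.0155 m and linear speed of bar below 0.02 m/s and angular speed of bar below 0.1 rad/s and contact force between the fingers and bar below 0.01 N); the robot touches nothing.
It fails at once if the lever is forced (over 50 N on it) (contact force between any of the fingers, the arm and ejector above 50 N).
It fails at once if the bar is jammed against the mould or lever (over 40 N) or rammed onto the board (over 80 N) (contact force between bar and mould above 40 N or contact force between bar and ejector above 40 N or contact force between bar and board above 80 N).
It fails at once if a bystander is moved by more than 30 mm (distance of any of tamper, spoon, cup, jar, canister from where it was at the start of the episode above 0.03 m).
It also fails if it takes over 48 s, if anything falls off the work surface, if the arm or the gripper's body presses on something with over 40 N, if the wrist force passes 120 N, or if a joint passes its speed limit or range.

## Robot

A 6-joint arm with a two-finger parallel gripper is mounted at the origin on the work surface. World frame = base frame: x ahead of the robot, y to its left, z up, the work surface at z = 0. Lengths are in m, angles in rad, forces in N, time in s.
With the tool pointing down it reaches from about 0.35 to 1 m from the base axis. Payload 7.1 kg.
Tool frame: the origin (TCP) lies at the centre of the arm's flange, where the gripper is bolted on; the fingertips stand 173 mm ahead of it and the grasp point (between the pads) lies 155 mm ahead of it; z points along the fingers, y is the line along which they close (so a half turn about z gives the same grasp; the last joint's range is limited). The gripper opens to 85 mm and grips with 20 to 120 N. Pads are 22 mm wide; open, the fingers measure 114 mm over their backs; the gripper's body (76 mm by 85 mm) begins 54 mm behind the grasp point. The pads swing forward as they close: fully open they stand 13 mm farther back than shut.
Start: joints at [1.182, 0.423, 1.63, -0, 1.089, -0.019], TCP at [0.226, 0.583, 0.405] pointing down, gripper open.
Joint ranges: [-3, 3], [-0.9, 2.11], [0.09, 2.58], [-1.31, 4.45], [0.11, 2.69], [-2.54, 2.54]. Speed limits (rad/s): [2.39, 2.39, 3.01, 3.14, 3.14, 3.14].

## Interface

Orientations are given as a unit quaternion [x, y, z, w].
In Python, from station import ctrl gives the robot as it stands.
- The arm moves only by the tool servo_tool, never from a script. Its argument "targets" is a list of rows, each a list of 3 entries, a list of its own where there are three numbers: the shift along the tool's x, y, z in m, then the turn about the tool's z in rad, then the opening, from -1 (shut) to 1 (fully open). In form: [[[tx, ty, tz], twist, grip], ...]. A call has 1 to 5 rows; each row is the pose to reach, as a shift and turn from the pose commanded when the call began, along the tool's axes at that moment; what a row does not reach only later rows make up. A row lasts 1/8 s, in which the tool goes at most 62.5 mm and 10.7 degrees, less where a joint would pass 70% of its speed; a pose out of reach is approached as far as the arm can. A call with a gripper value outside its range is refused whole. The fingers move at their own pace and stop on an object; "newtons" is the grip in N (left out, the last holds). Time passes only in rows, so rows that repeat a pose let the fingers close. It gives the time, the measured TCP pose, the force, the opening and the grip force at its end, in the units of the state.
- ctrl.observe(): the state, without advancing time (a new reading comes with each control period).
- ctrl.capture(name): name is "side" or "top" or "wrist"; returns a dict with "image" (400x640x3 uint8, blue, green, red), "z_map" (400x640 float32, m along the optical axis (not along the pixel's ray), 0 where there is no reading), "fovy" (degrees; the focal length in pixels is half the picture's height over the tangent of half this angle, whatever the lens; pixels are square), "cx", "cy" (the principal point, pixels), "view" (4x4, takes a point from world to camera coordinates); the wrist camera has in their place "hand_eye" (4x4, takes a point from camera to tool coordinates, whose origin is the TCP and whose axes are the flange's). Camera axes: x right, y down, z forward; pixel columns grow to the right and rows downward; lengths in m; the calibration is good to about 2 mm. A picture is of the moment at which its call begins: read the wrist's pose just before it.
- ctrl.sign_off(): hands the job in; it is judged then, once.
Trained networks look in a picture, given as the dict that the camera call returned (one of the last four; its "shot" number tells which), for a name from the list of things; names that differ only in an ending like _2 or _b are one class to them, and where a whole thing is asked for, a point or a joint stands for the part that bears it (a point fixed in the world has none). Each returns a list of dicts, best first, with "confidence" (0 to 1); they miss things now and then, are a little off and sometimes report something else, mostly with a low value. They report only what shows in the picture. A call takes as long as a camera call. They do not tell look-alikes from the thing itself.
- ctrl.silhouettes(picture, query): "region" (400x640 bool, what is visible of it) and "box" ([left, top, right, bottom] in pixels, round what is visible of it).
- ctrl.tip_of(picture, query): "at" ([column, row] in pixels: a listed point, or the origin of a listed thing).
The state is a dict: "time": time; "joints": joint angles; "joint_vel": joint speeds; "tau": joint torques, N m; "tcp_pos": TCP position; "tool_rot": TCP orientation; "contact_force": force on the tool from outside, world axes, zero at the start; "moment": the same for the moment, N m; "finger_gap": opening from 0.0 (shut) to 1.0 (fully open); "grip_force": force on a finger pad.
Only numpy, scipy, OpenCV 4.12 (cv2) and the standard library are available. Lean on these libraries where they do the work, as an engineer would, in place of code of your own. Each camera call takes 0.05 s, during which the arm holds its last target. There are 200 camera calls.

## Working session

There is one attempt and no reset: what is moved stays moved. The work goes in short steps, Python scripts to look and compute and a tool call to move; the robot and the scene stay as the last step left them, time stands still between calls to the robot, and variables do not carry over. Pictures are saved under pics/ and viewed, at most 10 in all, crops included, and the job is handed in when it is done.

Besides the shell and the picture viewer there is one more tool, called by a JSON object that holds its "method" and its "body". servo_tool: Moves the arm, as the interface text tells. Its arguments: {"type":"object","properties":{"targets":{"type":"array","items":{"type":"array"}},"newtons":{"type":"number"}},"required":["targets"]}

```bash
mkdir -p pics
cat > h.py <<'E'
import numpy as np, cv2
from station import ctrl
from scipy.spatial.transform import Rotation as R
def cam(p, st=None):
    f=200/np.tan(np.radians(p["fovy"])/2)
    if "view" in p: T=np.linalg.inv(np.array(p["view"]))
    else:
        B=np.eye(4);B[:3,:3]=R.from_quat(st["tool_rot"]).as_matrix();B[:3,3]=st["tcp_pos"];T=B@np.array(p["hand_eye"])
    return f,T
def pts(p,uv,st=None,z=None):
    f,T=cam(p,st);uv=np.atleast_2d(uv).astype(float)
    d=np.c_[(uv[:,0]-p["cx"])/f,(uv[:,1]-p["cy"])/f,np.ones(len(uv))]
    if z is None:
        zz=p["z_map"][uv[:,1].round().astype(int),uv[:,0].round().astype(int)]
        return (d*zz[:,None])@T[:3,:3].T+T[:3,3]
    w=d@T[:3,:3].T; return T[:3,3]+w*((z-T[2,3])/w[:,2])[:,None]
E
python3 - <<'E'
from h import *
s=ctrl.observe();print(s)
out=[]
for n in("top","side"):
    p=ctrl.capture(n);cv2.imwrite(f"pics/{n}0.png",p["image"])
    print(n,p["fovy"],np.round(cam(p)[1],3).tolist())
    for q in("mould","ejector","ejector_pad","bar","board","stop_screw","tamper","spoon","cup","jar","canister"):
        for r in ctrl.silhouettes(p,q)[:3]:
            m=r["region"];v,u=np.nonzero(m);P=pts(p,np.c_[u,v]);print(q,round(r["confidence"],2),r["box"],"med",P.mean(0).round(3),"zmax",np.percentile(P[:,2],95).round(3), 'n',len(u))
        if q in("mould","ejector_pad","bar","board","ejector"):
            for r in ctrl.tip_of(p,q)[:2]: print("   tip",q,round(r["confidence"],2),np.round(r["at"],1),pts(p,r["at"]).round(3))
E
```

```text
{'time': 0.0, 'joints': array([ 1.18199419e+00,  4.23867894e-01,  1.63073288e+00,  2.36271314e-05,
        1.08856918e+00, -1.90065789e-02]), 'joint_vel': array([ 0.00070993, -0.0006347 , -0.00131892,  0.00128601,  0.00085716,
        0.00029842]), 'tau': array([ 4.48309529e-04, -5.57366216e+01, -2.81744510e+01, -5.23696235e-05,
        7.38859875e-03,  1.72968106e-05]), 'tcp_pos': array([0.22575744, 0.58248999, 0.40391173]), 'tool_rot': array([ 1.83851394e-01,  9.82953734e-01, -7.70195560e-04, -1.69942949e-04]), 'contact_force': array([ 0.47617923, -0.13738688, -0.16623418]), 'moment': array([ 0.01722405, -0.01091438,  0.03851717]), 'grip_force': 0.0, 'finger_gap': 1.0015719473825027}
top 47.44177101826356 [[0.004, -0.981, 0.194, 0.329], [-1.0, -0.005, -0.004, -0.06], [0.005, -0.194, -0.981, 1.328], [0.0, 0.0, 0.0, 1.0]]
mould 0.82 [354.0, 168.9, 389.2, 245.7] med [ 0.538 -0.213  0.049] zmax 0.068 n 1444
   tip mould 0.66 [370.4 200.6] [[ 0.574 -0.215  0.06 ]]
ejector 0.58 [359.5, 217.9, 375.7, 245.4] med [ 0.482 -0.21   0.048] zmax 0.053 n 276
   tip ejector 0.63 [367.3 219.4] [[ 0
[... 2448 characters left out ...]
  310.5] [[ 0.471 -0.394  0.012]]
board 0.88 [280.1, 170.0, 344.9, 200.5] med [0.586 0.155 0.011] zmax 0.012 n 1353
tamper 0.73 [274.2, 200.3, 290.7, 228.5] med [ 0.438 -0.008  0.041] zmax 0.079 n 347
spoon 0.79 [316.6, 199.5, 361.9, 216.4] med [ 0.633 -0.002  0.009] zmax 0.017 n 261
cup 0.7 [383.2, 176.0, 410.5, 204.8] med [ 0.815 -0.012  0.04 ] zmax 0.063 n 684
cup 0.27 [316.0, 198.9, 361.2, 214.9] med [ 0.632 -0.002  0.009] zmax 0.017 n 297
jar 0.95 [273.7, 129.1, 294.3, 158.0] med [0.568 0.414 0.057] zmax 0.098 n 482
canister 0.55 [384.6, 267.6, 423.7, 325.5] med [ 0.596 -0.461  0.077] zmax 0.11 n 1726
canister 0.25 [308.9, 250.2, 335.1, 254.3] med [ 0.48  -0.22   0.054] zmax 0.049 n 214
```

Run:
```python
from h import *
im=cv2.imread("pics/top0.png")[90:290,110:510]
cv2.imwrite("pics/topc.png",cv2.resize(im,(800,400),interpolation=cv2.INTER_CUBIC))
s=ctrl.observe();p=ctrl.capture("wrist");print(np.round(p["hand_eye"],3),p["fovy"])
# shift to put TCP at target
B=R.from_quat(s["tool_rot"]).as_matrix();print(B.round(3))
print((B.T@(np.array([0.50,-0.2,0.42])-s["tcp_pos"])).round(3))
```

```text
[[-0.001 -0.967 -0.256  0.065]
 [ 1.    -0.001  0.     0.   ]
 [-0.001 -0.256  0.967  0.032]
 [ 0.     0.     0.     1.   ]] 67.55774009430645
[[-0.932  0.361 -0.   ]
 [ 0.361  0.932 -0.   ]
 [-0.    -0.    -1.   ]]
[-0.539 -0.631 -0.015]
```

View pics/topc.png

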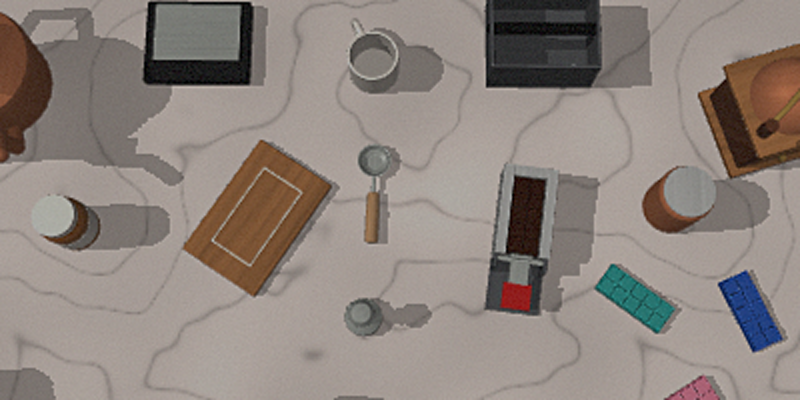

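{"method": "servo_tool", "body": {"targets": [[[-0.052,-0.033,0],0,1],[[-0.105,-0.066,-0.01],0,1],[[-0.157,-0.098,-0.01],0,1],[[-0.21,-0.131,-0.02],0,1],[[-0.262,-0.164,-0.02],0,1]]}}

```text
time: 2.38
tcp_pos: [0.412, 0.3337, 0.4257]
tool_rot: [0.184, 0.983, 0.001, 0.001]
contact_force: [0.8, -0.0, 0.2]
finger_gap: 0.997
grip_force: 0.0
```

{"method": "servo_tool", "body": {"targets": [[[-0.052,-0.033,0],-0.1,1],[[-0.105,-0.066,0],-0.2,1],[[-0.16,-0.1,0],-0.2,1],[[-0.16,-0.1,0],-0.2,1]]}}

```text
time: 2.88
tcp_pos: [0.526, 0.1809, 0.4249]
tool_rot: [0.087, 0.996, -0.0, 0.001]
contact_force: [-0.9, 0.2, -0.4]
finger_gap: 1.002
grip_force: 0.0
```

```bash
cat > board.py <<'E'
from h import *
s=ctrl.observe();print(s["time"],s["tcp_pos"],s["contact_force"])
p=ctrl.capture("wrist");cv2.imwrite("pics/wb.png",p["image"])
for r in ctrl.silhouettes(p,"board")[:1]:
    m=r["region"];print(r["confidence"],r["box"])
    c=max(cv2.findContours(m.astype(np.uint8),0,1)[0],key=cv2.contourArea)[:,0]
    P=pts(p,c,s,z=0.012)
    v,u=np.nonzero(m);print("z",np.median(pts(p,np.c_[u,v],s)[:,2]))
    rc=cv2.minAreaRect((P[:,:2]*1000).astype(np.float32));print("rect",rc)
    # white outline
    g=p["image"].min(2);w=((g>140)&cv2.erode(m.astype(np.uint8),np.ones((9,9))).astype(bool))
    v,u=np.nonzero(w);print(len(u))
    if len(u): print("outline",cv2.minAreaRect((pts(p,np.c_[u,v],s,z=0.012)[:,:2]*1000).astype(np.float32)))
E
python3 board.py
```

```text
2.875 [0.52598266 0.18090961 0.42488516] [-0.91134599  0.19566888 -0.38525774]
0.61 [248.6, 131.3, 396.0, 294.2]
z 0.010404213186880118
rect ((588.7747192382812, 169.89712524414062), (132.22720336914062, 200.10171508789062), 56.49065399169922)
176
outline ((589.448974609375, 170.95852661132812), (69.099365234375, 132.32398986816406), 56.618621826171875)
```

View pics/wb.png

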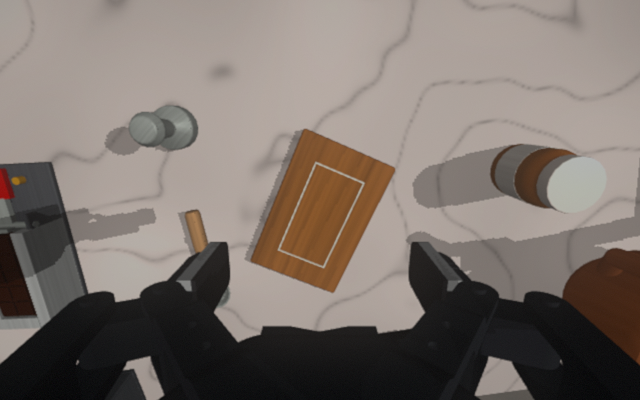

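{"method": "servo_tool", "body": {"targets": [[[-0.002,-0.06,0],0,1],[[-0.004,-0.12,0],0,1],[[-0.006,-0.18,0],0,1],[[-0.008,-0.24,0],0,1],[[-0.01,-0.3,0],0,1]]}}

```text
time: 3.6
tcp_pos: [0.4825, -0.1133, 0.425]
tool_rot: [0.083, 0.997, 0.0, 0.0]
contact_force: [1.1, -0.1, -0.6]
finger_gap: 1.001
grip_force: 0.0
```

{"method": "servo_tool", "body": {"targets": [[[0,-0.05,0.02],0,1],[[0,-0.09,0.06],0,1],[[0,-0.094,0.08],0,1],[[0,-0.094,0.08],0,1]]}}

```text
time: 4.1
tcp_pos: [0.4668, -0.2048, 0.3434]
tool_rot: [0.084, 0.996, 0.001, -0.002]
contact_force: [-0.5, -0.1, -0.3]
finger_gap: 0.999
grip_force: 0.0
```

```bash
cat > mould.py <<'E'
from h import *
import sys
s=ctrl.observe();print(s["time"],s["tcp_pos"],s["contact_force"])
p=ctrl.capture("wrist");cv2.imwrite(f"pics/{sys.argv[1]}.png",p["image"])
hsv=cv2.cvtColor(p["image"],cv2.COLOR_BGR2HSV)
red=(((hsv[...,0]<6)|(hsv[...,0]>174))&(hsv[...,1]>180)&(hsv[...,2]>90)).astype(np.uint8)
n,l,stt,c=cv2.connectedComponentsWithStats(red);i=1+np.argmax(stt[1:,4]);v,u=np.nonzero(l==i)
P=pts(p,np.c_[u,v],s);print("pad",len(u),"mean",P.mean(0).round(4),"rect@.049",cv2.minAreaRect((pts(p,np.c_[u,v],s,z=float(np.median(P[:,2])))[:,:2]*1000).astype(np.float32)), "zmed",np.median(P[:,2]),'zrange',np.percentile(P[:,2],[2,98]))
for r in ctrl.silhouettes(p,"bar")[:2]:
    v,u=np.nonzero(r["region"]);P=pts(p,np.c_[u,v],s);zm=float(np.median(P[:,2]))
    print("bar",round(r["confidence"],2),r["box"],zm,np.percentile(P[:,2],[2,98]),cv2.minAreaRect((P[:,:2]*1000).astype(np.float32)))
for q in("ejector_pad","bar"):
    for r in ctrl.tip_of(p,q)[:2]: print("tip",q,round(r["confidence"],2),np.round(r["at"],1),pts(p,r["at"],s).round(4))
E
python3 mould.py m1
```

```text
4.1 [ 0.46676871 -0.20482107  0.34341462] [-0.54018042 -0.13539151 -0.25992338]
pad 1642 mean [ 0.4685 -0.2053  0.0487] rect@.049 ((469.2375793457031, -205.43887329101562), (39.29918670654297, 36.06138610839844), 82.62174987792969) zmed 0.04741621065909102 zrange [0.04582916 0.04890401]
bar 0.87 [298.5, 255.9, 347.0, 329.6] 0.06384896629822616 [0.05536197 0.0655283 ] ((502.146240234375, -208.14813232421875), (46.73641586303711, 200.6618194580078), 80.39678955078125)
bar 0.82 [1.5, 191.2, 59.2, 274.7] 0.012045645481233547 [-0.00171798  0.01520897] ((419.05657958984375, -394.3621520996094), (89.31300354003906, 392.8492126464844), 17.42171859741211)
tip ejector_pad 0.71 [317.8 196.7] [[ 0.4703 -0.2056  0.0474]]
tip bar 0.96 [53.3 70. ] [[ 0.3181 -0.4277  0.0133]]
tip bar 0.62 [  9.2 223.8] [[ 0.453  -0.5326  0.0129]]
```

View pics/m1.png

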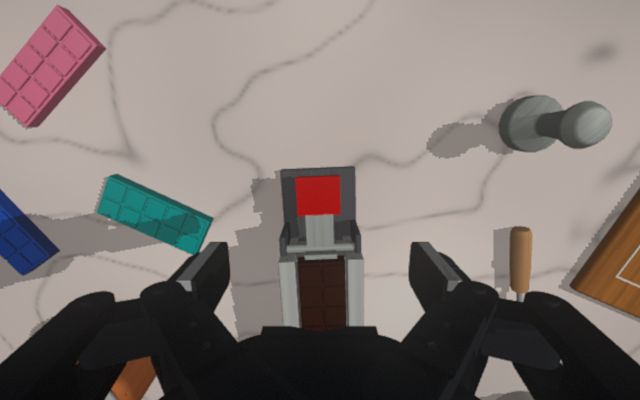

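{"method": "servo_tool", "body": {"targets": [[[0,0,0],-0.03,-1],[[0,0,0.02],-0.03,-1],[[0,0,0.06],-0.03,-1],[[0,0,0.1],-0.03,-1],[[0,0,0.11],-0.03,-1]], "newtons": 30}}

```text
time: 4.92
tcp_pos: [0.4667, -0.2054, 0.2333]
tool_rot: [0.069, 0.998, 0.001, -0.002]
contact_force: [0.0, -0.1, -0.8]
finger_gap: -0.001
grip_force: 0.0
```

{"method": "servo_tool", "body": {"targets": [[[0,0,0],0,-1],[[0,0,0.003],0,-1],[[0,0,0.006],0,-1],[[0,0,0.008],0,-1]]}}

```text
time: 5.42
tcp_pos: [0.4674, -0.2061, 0.2272]
tool_rot: [0.07, 0.998, -0.0, 0.001]
contact_force: [0.2, -0.7, -1.4]
finger_gap: -0.0
grip_force: 0.0
```

{"method": "servo_tool", "body": {"targets": [[[0,0,0.002],0,-1],[[0,0,0.004],0,-1],[[0,0,0.006],0,-1],[[0,0,0.006],0,-1]]}}

```text
time: 5.92
tcp_pos: [0.4672, -0.206, 0.2209]
tool_rot: [0.07, 0.998, 0.0, -0.0]
contact_force: [-1.1, 0.7, 4.3]
finger_gap: 0.002
grip_force: 2.3
```

{"method": "servo_tool", "body": {"targets": [[[0,0,0.002],0,-1],[[0,0,0.004],0,-1],[[0,0,0.004],0,-1]]}}

```text
time: 6.3
tcp_pos: [0.4672, -0.206, 0.2171]
tool_rot: [0.07, 0.998, -0.0, 0.0]
contact_force: [-2.4, 1.3, 7.5]
finger_gap: 0.004
grip_force: 3.5
```

{"method": "servo_tool", "body": {"targets": [[[0,0,0.003],0,-1],[[0,0,0.006],0,-1],[[0,0,0.008],0,-1],[[0,0,0.01],0,-1]]}}

```text
time: 6.8
tcp_pos: [0.468, -0.2061, 0.2076]
tool_rot: [0.07, 0.998, -0.0, 0.001]
contact_force: [1.1, 2.5, 10.0]
finger_gap: -0.002
grip_force: 4.8
```

{"method": "servo_tool", "body": {"targets": [[[0,0,0.001],0,-1],[[0,0,0.002],0,-1],[[0,0,0.003],0,-1]]}}

```text
time: 7.18
tcp_pos: [0.4685, -0.2062, 0.2048]
tool_rot: [0.07, 0.998, -0.0, 0.002]
contact_force: [2.4, 2.7, 10.8]
finger_gap: 0.006
grip_force: 4.6
```

{"method": "servo_tool", "body": {"targets": [[[0,0,0.001],0,-1],[[0,0,0.002],0,-1]]}}

```text
time: 7.42
tcp_pos: [0.4686, -0.2063, 0.2029]
tool_rot: [0.07, 0.998, -0.001, 0.002]
contact_force: [2.0, 1.1, 10.9]
finger_gap: 0.003
grip_force: 4.5
```

{"method": "servo_tool", "body": {"targets": [[[0,0,0.001],0,-1],[[0,0,0.002],0,-1]]}}

```text
time: 7.68
tcp_pos: [0.4687, -0.2064, 0.2011]
tool_rot: [0.07, 0.998, -0.001, 0.002]
contact_force: [0.9, 2.6, 15.9]
finger_gap: -0.0
grip_force: 7.3
```

{"method": "servo_tool", "body": {"targets": [[[0,0,0],0,-1]]}}

```text
time: 7.8
tcp_pos: [0.4687, -0.2064, 0.2011]
tool_rot: [0.07, 0.998, -0.001, 0.002]
contact_force: [1.2, 1.8, 13.5]
finger_gap: -0.0
grip_force: 5.4
```

{"method": "servo_tool", "body": {"targets": [[[0,0,0.001],0,-1]]}}

```text
time: 7.92
tcp_pos: [0.4688, -0.2064, 0.2006]
tool_rot: [0.07, 0.998, -0.001, 0.002]
contact_force: [-0.1, 3.7, 26.3]
finger_gap: 0.0
grip_force: 11.9
```

{"method": "servo_tool", "body": {"targets": [[[0,0,0],0,-1],[[0,0,0],0,-1]]}}

```text
time: 8.18
tcp_pos: [0.4688, -0.2064, 0.2007]
tool_rot: [0.07, 0.998, -0.001, 0.002]
contact_force: [-0.8, 3.1, 21.0]
finger_gap: -0.005
grip_force: 9.0
```

{"method": "servo_tool", "body": {"targets": [[[0,0,-0.01],0,-1],[[0,0,-0.05],0,-1],[[0,0,-0.11],0,1],[[0,0,-0.16],0,1],[[0,0,-0.18],0,1]]}}

```text
time: 8.8
tcp_pos: [0.4676, -0.2061, 0.3819]
tool_rot: [0.07, 0.998, -0.001, 0.002]
contact_force: [0.8, 0.3, -0.8]
finger_gap: 0.639
grip_force: 0.0
```

{"method": "servo_tool", "body": {"targets": [[[-0.03,0.004,0],0,1],[[-0.06,0.008,0],0,1],[[-0.06,0.008,0],0,1]]}}

```text
time: 9.18
tcp_pos: [0.529, -0.2064, 0.3788]
tool_rot: [0.069, 0.998, -0.0, 0.0]
contact_force: [0.1, -0.1, 0.7]
finger_gap: 0.997
grip_force: 0.0
```

```bash
python3 mould.py m2
```

```text
9.175 [ 0.52903078 -0.20638373  0.37876777] [ 0.12100065 -0.09966302  0.73836374]
pad 1161 mean [ 0.4732 -0.206   0.0259] rect@.049 ((474.5491943359375, -206.15159606933594), (39.311771392822266, 32.73185348510742), 81.97906494140625) zmed 0.024587607905161013 zrange [0.01701063 0.03195546]
bar 0.94 [290.1, 180.0, 339.6, 297.5] 0.09001712227986275 [0.06418205 0.11121734] ((542.7994995117188, -216.11016845703125), (48.83087158203125, 159.6550750732422), 81.31365203857422)
bar 0.81 [101.0, 106.5, 207.0, 190.0] 0.013769097659190987 [0.00140851 0.01568126] ((483.0014343261719, -326.7032165527344), (247.1023712158203, 85.97766876220703), 78.74919891357422)
tip ejector_pad 0.8 [310.8 126.6] [[ 0.4728 -0.2065  0.025 ]]
tip bar 0.93 [314.4 236.5] [[ 0.5691 -0.2158  0.0898]]
tip bar 0.84 [ 16.1 150. ] [[ 0.4525 -0.534   0.0124]]
```

View pics/m2.png

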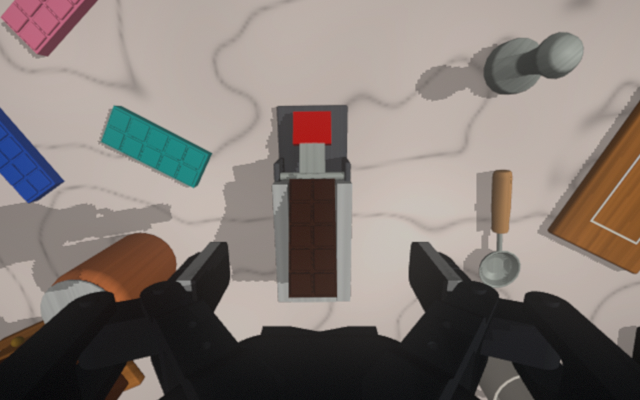

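```bash
cat > bar.py <<'E'
from h import *
s=ctrl.observe()
p=ctrl.capture("wrist");f,T=cam(p,s)
cands=ctrl.silhouettes(p,"bar")
for r in cands:
    m=r["region"]
    if p["image"][m].mean()<60: break
print(r["confidence"],r["box"],p["image"][m].mean(0))
e=cv2.erode(m.astype(np.uint8),np.ones((9,9)));v,u=np.nonzero(e);P=pts(p,np.c_[u,v],s)
c=P.mean(0);n=np.linalg.svd(P-c,full_matrices=False)[2][2];n*=np.sign(n[2])
print("normal",n.round(3),"tilt",np.arccos(n[2]).round(3),"res",np.std((P-c)@n))
k=max(cv2.findContours(m.astype(np.uint8),0,1)[0],key=cv2.contourArea)[:,0].astype(float)
d=np.c_[(k[:,0]-p["cx"])/f,(k[:,1]-p["cy"])/f,np.ones(len(k))]@T[:3,:3].T
Q=T[:3,3]+d*(((c-T[:3,3])@n)/(d@n))[:,None]
ex=np.cross([0,1,0],n);ex/=np.linalg.norm(ex);ey=np.cross(n,ex)
(q,wh,a)=cv2.minAreaRect((np.c_[(Q-c)@ex,(Q-c)@ey]*1000).astype(np.float32))
C=c+ex*q[0]/1000+ey*q[1]/1000
a=np.radians(a if wh[0]>wh[1] else a-90);L=ex*np.cos(a)+ey*np.sin(a)
print("size",wh,"top centre",C.round(4),"long axis",L.round(3),"yaw",np.arctan2(L[1],L[0]).round(4),"far end",(C+L*.055).round(4))
x=R.from_quat(s["tool_rot"]).as_matrix();g=C+L*.03-n*.008
print("tool yaw",np.arctan2(-x[1,0],-x[0,0]),"grip pt",g.round(4),"tool shift of grasp pt",(x.T@(g-s["tcp_pos"])-[0,0,.155]).round(4))
E
python3 bar.py
```

```text
0.98 [286.8, 182.2, 337.6, 300.7] [31.78459063 38.16106543 56.87969253]
normal [-0.16  -0.987  0.035] tilt 1.536 res 0.01034837421420706
size (83579.28125, 4379.94921875) top centre [-5.5851  1.8512 30.3131] long axis [-0.249  0.075  0.966] yaw 2.8503 far end [-5.5988  1.8553 30.3662]
tool yaw -0.13993930671114013 grip pt [-5.5913  1.8613 30.3418] tool shift of grasp pt [  6.3926   1.2033 -30.1083]
```

```bash
python3 - <<'E'
s=open('bar.py').read()
a=s.index("c=P.mean(0)");b=s.index('print("normal"')
s=s[:a]+'''P=P[(P[:,2]>.05)&(P[:,2]<.13)]
for _ in range(6):
    A=np.c_[P[:,:2],np.ones(len(P))];w=np.linalg.lstsq(A,P[:,2],rcond=None)[0];rs=np.abs(A@w-P[:,2]);P=P[rs<max(.003,2*np.median(rs))]
c=P.mean(0);n=np.array([-w[0],-w[1],1]);n/=np.linalg.norm(n)
'''+s[b:]
open('bar.py','w').write(s)
E
python3 bar.py
```

```text
0.73 [287.9, 182.1, 337.1, 301.6] [32.34383853 38.68962465 57.25548867]
normal [-0.428  0.052  0.902] tilt 0.446 res 0.0009535363176120265
size (45.18397521972656, 109.01541137695312) top centre [ 0.5683 -0.2183  0.089 ] long axis [ 0.894 -0.119  0.431] yaw -0.132 far end [ 0.6175 -0.2248  0.1127]
tool yaw -0.14014986297706472 grip pt [ 0.5986 -0.2223  0.0947] tool shift of grasp pt [-0.0733 -0.0058  0.1288]
```

{"method": "servo_tool", "body": {"targets": [[[-0.036,-0.003,0],-0.008,1],[[-0.073,-0.006,0.02],-0.008,1],[[-0.073,-0.006,0.07],-0.008,1],[[-0.073,-0.006,0.11],-0.008,1],[[-0.073,-0.006,0.134],-0.008,1]], "newtons": 25}}

```text
time: 10.2
tcp_pos: [0.5983, -0.2223, 0.2424]
tool_rot: [0.066, 0.998, 0.0, -0.001]
contact_force: [-0.1, -0.3, 0.3]
finger_gap: 0.999
grip_force: 0.0
```

{"method": "servo_tool", "body": {"targets": [[[0,0,0],0,1]]}}

```text
time: 10.32
tcp_pos: [0.5982, -0.2223, 0.2427]
tool_rot: [0.066, 0.998, 0.001, -0.002]
contact_force: [-0.1, 1.2, 0.2]
finger_gap: 1.002
grip_force: 0.0
```

Run:
```python
from h import *
a=ctrl.capture("wrist")["image"];b=ctrl.capture("side")["image"][190:310,260:440]
cv2.imwrite("pics/g1.png",np.vstack([a[100:],cv2.resize(b,(450,300),interpolation=cv2.INTER_CUBIC) if 0 else cv2.copyMakeBorder(cv2.resize(b,(420,280)),0,0,0,220,0)]))
```

```text
(no output)
```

View pics/g1.png

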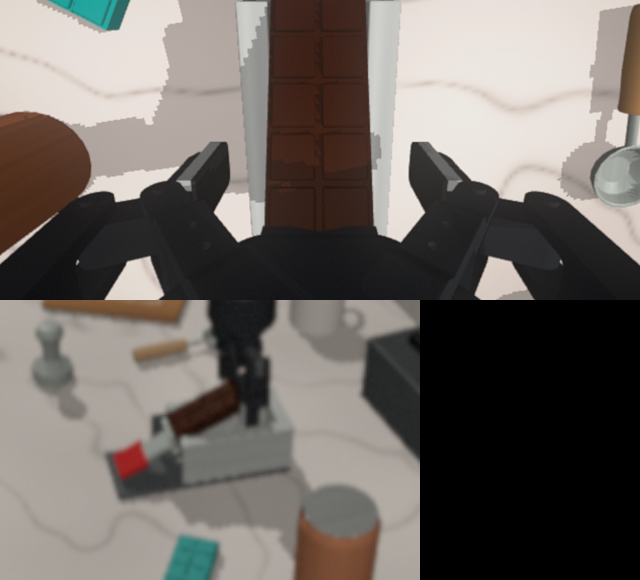

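{"method": "servo_tool", "body": {"targets": [[[0,0,0],0,0.4],[[0,0,0],0,0.1],[[0,0,0],0,-0.2],[[0,0,0],0,-0.5],[[0,0,0],0,-1]], "newtons": 25}}

```text
time: 11.05
tcp_pos: [0.5995, -0.2226, 0.2453]
tool_rot: [0.066, 0.998, -0.0, 0.001]
contact_force: [0.1, -0.6, 5.3]
finger_gap: 0.51
grip_force: 32.4
```

{"method": "servo_tool", "body": {"targets": [[[0,0,0],0,-1],[[0,0,0],0,-1],[[0,0,-0.003],0,-1]]}}

```text
time: 11.42
tcp_pos: [0.5989, -0.2224, 0.2473]
tool_rot: [0.066, 0.998, 0.0, -0.001]
contact_force: [0.6, -0.5, -1.3]
finger_gap: 0.51
grip_force: 31.9
```

{"method": "servo_tool", "body": {"targets": [[[0,0,-0.01],0,-1],[[0,0,-0.022],0,-1],[[0,0,-0.035],0,-1],[[0,0,-0.05],0,-1]]}}

```text
time: 11.92
tcp_pos: [0.5992, -0.2225, 0.2989]
tool_rot: [0.066, 0.998, -0.0, 0.0]
contact_force: [-0.4, 0.5, -1.0]
finger_gap: 0.511
grip_force: 31.9
```

{"method": "servo_tool", "body": {"targets": [[[0,0,-0.02],0,-1],[[0,0,-0.05],0,-1],[[0,0,-0.08],0,-1],[[0,0,-0.1],0,-1]]}}

```text
time: 12.42
tcp_pos: [0.5993, -0.2226, 0.4004]
tool_rot: [0.066, 0.998, -0.0, 0.001]
contact_force: [0.1, 0.3, -1.5]
finger_gap: 0.511
grip_force: 31.9
```

```bash
python3 - <<'E'
from h import *
b=ctrl.capture("side")["image"][130:310,230:470]
cv2.imwrite("pics/g2.png",cv2.resize(b,(720,540),interpolation=cv2.INTER_CUBIC))
E
python3 bar.py
```

```text
0.78 [264.3, 84.7, 376.5, 333.8] [30.70895522 39.90826255 66.4194772 ]
normal [-0. -0.  1.] tilt 0.0 res nan
size (0.0, 0.0) top centre [nan nan nan] long axis [ 0. -1.  0.] yaw -1.5708 far end [nan nan nan]
tool yaw -0.13175441227907542 grip pt [nan nan nan] tool shift of grasp pt [nan nan nan]
  return _methods._mean(a, axis=axis, dtype=dtype,
  ret = ret.dtype.type(ret / rcount)
bar.py:13: RuntimeWarning: Mean of empty slice.
  c=P.mean(0);n=np.array([-w[0],-w[1],1]);n/=np.linalg.norm(n)
  ret = um.true_divide(
  ret = _var(a, axis=axis, dtype=dtype, out=out, ddof=ddof,
  arrmean = um.true_divide(arrmean, div, out=arrmean,
  ret = ret.dtype.type(ret / rcount)
```

View pics/g2.png

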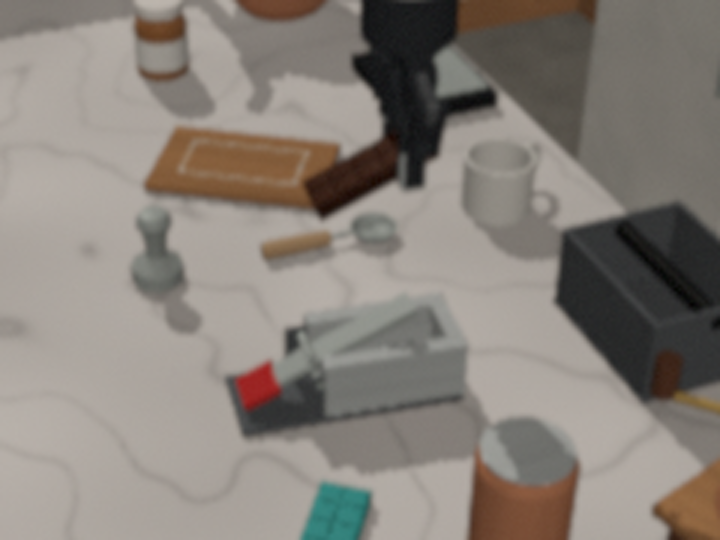

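```bash
sed -e 's/(P\[:,2\]>.05)&(P\[:,2\]<.13)/(P[:,2]>.16)\&(P[:,2]<.33)/' bar.py > bar2.py
cat >> bar2.py <<'E'
t=(Q-C)@L;near=np.percentile(t,3);Cn=C+L*(near+.055)
w=(Q-C)@np.cross(n,L);sel=(t>near+.01)&(t<near+.05)
print("near",near,"lat range",np.percentile(w[sel],[3,97]),"bar top centre in tool",(x.T@(Cn-s["tcp_pos"])).round(4),"bar centre(8mm below)",(x.T@(Cn-n*.008-s["tcp_pos"])).round(4))
E
python3 bar2.py
```

```text
0.64 [264.0, 83.7, 376.8, 329.5] [31.30677307 40.49330878 66.87550645]
normal [-0.429  0.055  0.902] tilt 0.447 res 0.0009193445349415311
size (44.19446563720703, 107.21312713623047) top centre [ 0.5684 -0.2182  0.2421] long axis [ 0.894 -0.119  0.432] yaw -0.1323 far end [ 0.6175 -0.2248  0.2658]
tool yaw -0.13183151168106205 grip pt [ 0.5986 -0.2222  0.2478] tool shift of grasp pt [ 0.0011  0.0003 -0.0038]
near -0.053155858741052615 lat range [-0.02204433  0.02167803] bar top centre in tool [0.0299 0.0003 0.1561] bar centre(8mm below) [0.0265 0.0003 0.1633]
```

{"method": "servo_tool", "body": {"targets": [[[0.005,0.05,0],0.06,-1],[[0.01,0.1,0],0.12,-1],[[0.014,0.15,0],0.18,-1],[[0.019,0.2,0],0.24,-1],[[0.023,0.25,0],0.3,-1]]}}

```text
time: 13.3
tcp_pos: [0.6087, 0.0299, 0.3961]
tool_rot: [0.215, 0.977, -0.0, -0.001]
contact_force: [-0.2, -1.0, -1.4]
finger_gap: 0.513
grip_force: 31.9
```

```bash
cat > tgt.py <<'E'
from h import *
s=ctrl.observe();x=R.from_quat(s["tool_rot"]).as_matrix()
print(s["time"],s["tcp_pos"],s["joints"].round(2),"shift",(x.T@(np.array([.614,.154,.23])-s["tcp_pos"])).round(4),"twist",(np.arctan2(-x[1,0],-x[0,0])+.583).round(4))
E
python3 tgt.py
```

```text
13.3 [0.60872526 0.0299183  0.39605247] [ 0.03  0.41  1.67 -0.    1.06 -1.11] shift [0.047 0.115 0.166] twist 0.1491
```

{"method": "servo_tool", "body": {"targets": [[[0.02,0.05,0],0.07,-1],[[0.04,0.1,0],0.15,-1],[[0.047,0.115,0.02],0.15,-1],[[0.047,0.115,0.07],0.15,-1],[[0.047,0.115,0.11],0.15,-1]]}}

```text
time: 13.92
tcp_pos: [0.6135, 0.1521, 0.2842]
tool_rot: [0.286, 0.958, -0.001, -0.002]
contact_force: [-0.1, 0.2, -0.6]
finger_gap: 0.513
grip_force: 31.9
```

{"method": "servo_tool", "body": {"targets": [[[0,0,0],0,-1],[[0,0,0],0,-1]], "newtons": 20}}

```text
time: 14.18
tcp_pos: [0.6151, 0.1521, 0.2881]
tool_rot: [0.287, 0.958, -0.0, 0.0]
contact_force: [0.4, -0.3, -1.2]
finger_gap: 0.507
grip_force: 31.8
```

```bash
python3 tgt.py; sed -i 's/P\[:,2\]>.16/P[:,2]>.06/' bar2.py; python3 bar2.py
```

```text
14.175 [0.61506757 0.15207278 0.28808087] [ 0.22  0.58  1.68 -0.    0.88 -0.77] shift [0.002  0.001  0.0581] twist 0.001
0.83 [264.0, 83.5, 375.1, 330.4] [22.82609762 36.11630284 67.45364238]
normal [-0.358  0.234  0.904] tilt 0.442 res 0.0008135904503315366
size (43.76793670654297, 107.1108627319336) top centre [0.5886 0.1696 0.1313] long axis [ 0.757 -0.494  0.428] yaw -0.5784 far end [0.6303 0.1425 0.1549]
tool yaw -0.5820376627652062 grip pt [0.6142 0.1529 0.1369] tool shift of grasp pt [ 0.0012  0.0003 -0.0038]
near -0.053120191866580804 lat range [-0.02181995  0.02173702] bar top centre in tool [0.03   0.0002 0.1559] bar centre(8mm below) [0.0266 0.0002 0.1632]
```

{"method": "servo_tool", "body": {"targets": [[[0.001,0.001,0.03],0,-1],[[0.002,0.001,0.055],0,-1],[[0.002,0.001,0.07],0,-1],[[0.002,0.001,0.075],0,-1]], "newtons": 20}}

```text
time: 14.78
tcp_pos: [0.6138, 0.1544, 0.2129]
tool_rot: [0.287, 0.958, 0.0, 0.0]
contact_force: [0.6, -0.2, -1.2]
finger_gap: 0.512
grip_force: 31.9
```

{"method": "servo_tool", "body": {"targets": [[[0,0,0.003],0,-1],[[0,0,0.006],0,-1],[[0,0,0.009],0,-1],[[0,0,0.012],0,-1]]}}

```text
time: 15.28
tcp_pos: [0.6146, 0.1543, 0.2018]
tool_rot: [0.287, 0.958, 0.001, 0.001]
contact_force: [2.3, -2.7, 6.7]
finger_gap: 0.51
grip_force: 32.4
```

{"method": "servo_tool", "body": {"targets": [[[0,0,0.003],0,-1],[[0,0,0.006],0,-1],[[0,0,0.009],0,-1],[[0,0,0.012],0,-1]]}}

```text
time: 15.78
tcp_pos: [0.6145, 0.1544, 0.1896]
tool_rot: [0.287, 0.958, 0.001, 0.001]
contact_force: [3.2, -1.1, 5.5]
finger_gap: 0.506
grip_force: 31.7
```

{"method": "servo_tool", "body": {"targets": [[[0,0,0.003],0,-1],[[0,0,0.006],0,-1],[[0,0,0.009],0,-1],[[0,0,0.011],0,-1]]}}

```text
time: 16.27
tcp_pos: [0.6139, 0.1546, 0.1832]
tool_rot: [0.287, 0.958, -0.0, -0.0]
contact_force: [-18.8, -6.7, 69.8]
finger_gap: 0.514
grip_force: 67.7
```

```bash
sed -i 's/P\[:,2\]>.06/P[:,2]>.02/' bar2.py; python3 bar2.py
```

```text
0.76 [264.1, 68.5, 377.4, 329.7] [21.41718644 36.10033147 69.31920733]
normal [-0.146  0.095  0.985] tilt 0.175 res 0.0009424711571634647
size (43.14500045776367, 106.30004119873047) top centre [0.5872 0.1722 0.0355] long axis [ 0.823 -0.542  0.174] yaw -0.5822 far end [0.6325 0.1424 0.0451]
tool yaw -0.5814763279071452 grip pt [0.6131 0.1552 0.0328] tool shift of grasp pt [ 0.0011  0.0001 -0.0047]
near -0.05314656754082314 lat range [-0.02141707  0.02153698] bar top centre in tool [3.020e-02 1.000e-04 1.473e-01] bar centre(8mm below) [2.880e-02 1.000e-04 1.552e-01]
```

{"method": "servo_tool", "body": {"targets": [[[0,0,-0.006],0,-1],[[0,0,-0.006],0,-1]]}}

```text
time: 16.62
tcp_pos: [0.613, 0.1545, 0.1835]
tool_rot: [0.287, 0.958, -0.0, -0.0]
contact_force: [1.3, -0.7, 6.1]
finger_gap: 0.516
grip_force: 33.6
```

{"method": "servo_tool", "body": {"targets": [[[0,0,-0.001],0,-1],[[0,0,-0.002],0,-1]], "newtons": 20}}

```text
time: 16.88
tcp_pos: [0.613, 0.1544, 0.1846]
tool_rot: [0.287, 0.958, -0.001, -0.001]
contact_force: [-0.9, 0.8, -0.5]
finger_gap: 0.505
grip_force: 31.0
```

{"method": "servo_tool", "body": {"targets": [[[0,0,0],0,0.0],[[0,0,0],0,0.02],[[0,0,0],0,0.03],[[0,0,0],0,0.04]]}}

```text
time: 17.38
tcp_pos: [0.6136, 0.1544, 0.1858]
tool_rot: [0.287, 0.958, 0.0, 0.0]
contact_force: [0.6, -0.4, 0.9]
finger_gap: 0.52
grip_force: 0.0
```

```bash
python3 bar2.py
```

```text
0.68 [262.9, 71.9, 376.3, 307.8] [19.44161825 34.30187218 65.76191091]
normal [ 0.004 -0.003  1.   ] tilt 0.005 res 0.0009158182517362501
size (43.904354095458984, 107.55038452148438) top centre [0.5896 0.1702 0.0262] long axis [ 0.836 -0.548 -0.005] yaw -0.5799 far end [0.6356 0.1401 0.0259]
tool yaw -0.581777016270584 grip pt [0.6147 0.1538 0.018 ] tool shift of grasp pt [-0.0012  0.0001  0.0127]
near -0.05343447284616415 lat range [-0.02142492  0.02157459] bar top centre in tool [0.0272 0.     0.1596] bar centre(8mm below) [0.0272 0.     0.1676]
```

{"method": "servo_tool", "body": {"targets": [[[0,0,0],0,0.2],[[0,0,0],0,0.3],[[0.014,0,0],0,0.3],[[0.027,0,0],0,0.3],[[0.027,0,0],0,0.3]]}}

```text
time: 18.1
tcp_pos: [0.5897, 0.17, 0.1856]
tool_rot: [0.286, 0.958, -0.0, -0.001]
contact_force: [0.2, -0.1, -0.0]
finger_gap: 0.653
grip_force: 0.0
```

{"method": "servo_tool", "body": {"targets": [[[0,0,0],0,0.15],[[0,0,0],0,0.05],[[0,0,0],0,-0.1],[[0,0,0],0,-1],[[0,0,0],0,-1]], "newtons": 20}}

```text
time: 18.73
tcp_pos: [0.5913, 0.1692, 0.1859]
tool_rot: [0.287, 0.958, 0.0, 0.0]
contact_force: [0.4, 0.4, 2.2]
finger_gap: 0.509
grip_force: 21.1
```

{"method": "servo_tool", "body": {"targets": [[[0,0,-0.004],0,-1],[[0,0,-0.008],0,-1],[[0,0,-0.008],0,-1]]}}

```text
time: 19.1
tcp_pos: [0.591, 0.1692, 0.194]
tool_rot: [0.287, 0.958, 0.0, 0.0]
contact_force: [0.8, -0.6, -0.8]
finger_gap: 0.507
grip_force: 20.8
```

```bash
python3 bar2.py
```

```text
0.64 [267.4, 139.0, 372.4, 329.5] [17.43195069 31.66799933 61.6967072 ]
normal [ 0.008 -0.005  1.   ] tilt 0.01 res 0.0009290461239268736
size (43.836788177490234, 95.83235168457031) top centre [0.5833 0.1745 0.0342] long axis [ 0.834 -0.552 -0.01 ] yaw -0.5852 far end [0.6291 0.1441 0.0336]
tool yaw -0.5818063379641149 grip pt [0.6082 0.1579 0.0259] tool shift of grasp pt [-0.0205 -0.      0.0132]
near -0.04752087498019483 lat range [-0.0218624   0.02178214] bar top centre in tool [0.0019 0.     0.1599] bar centre(8mm below) [0.002  0.     0.1679]
```

{"method": "servo_tool", "body": {"targets": [[[0,0,0.004],0,-1],[[0,0,0.007],0,-1],[[0,0,0.009],0,-1],[[0,0,0.009],0,-1]]}}

```text
time: 19.7
tcp_pos: [0.5909, 0.1692, 0.1859]
tool_rot: [0.287, 0.958, -0.0, -0.0]
contact_force: [-5.5, -1.1, 14.2]
finger_gap: 0.511
grip_force: 22.5
```

Resting on the board at 14 N. Release gently and withdraw.

{"method": "servo_tool", "body": {"targets": [[[0,0,0],0,-1],[[0,0,0],0,0.1],[[0,0,0],0,0.4],[[0,0,0],0,0.7],[[0,0,0],0,0.7]]}}

```text
time: 20.32
tcp_pos: [0.591, 0.1692, 0.1845]
tool_rot: [0.287, 0.958, -0.0, -0.0]
contact_force: [-0.3, -0.6, -0.7]
finger_gap: 0.848
grip_force: 0.0
```

{"method": "servo_tool", "body": {"targets": [[[0,0,-0.03],0,0.7],[[0,0,-0.08],0,0.7],[[0,0,-0.13],0,0.7],[[0.04,0,-0.15],0,0.7],[[0.04,0,-0.15],0,0.7]]}}

```text
time: 20.95
tcp_pos: [0.5565, 0.1922, 0.3366]
tool_rot: [0.286, 0.958, 0.001, 0.001]
contact_force: [-0.5, 0.3, -0.6]
finger_gap: 0.855
grip_force: 0.0
```

{"method": "servo_tool", "body": {"targets": [[[-0.05,0,0],0,0.7],[[-0.08,0,0],0,0.7],[[-0.08,0,0],0,0.7]]}}

```text
time: 21.32
tcp_pos: [0.626, 0.1458, 0.3337]
tool_rot: [0.288, 0.958, -0.0, 0.0]
contact_force: [-0.0, -0.4, -0.3]
finger_gap: 0.85
grip_force: 0.0
```

```bash
python3 bar2.py
python3 - <<'E'
from h import *
s=ctrl.observe();print(s["time"],s["tcp_pos"],s["contact_force"])
cv2.imwrite("pics/end.png",ctrl.capture("wrist")["image"])
E
```

```text
0.94 [292.2, 78.8, 348.4, 200.7] [18.59489606 31.32178469 57.06777083]
normal [ 0.005 -0.004  1.   ] tilt 0.007 res 0.0008703707153903905
size (44.95709228515625, 109.381591796875) top centre [0.5898 0.1702 0.0264] long axis [ 0.839 -0.543 -0.007] yaw -0.5745 far end [0.636  0.1403 0.026 ]
tool yaw -0.5838710888382274 grip pt [0.615  0.1539 0.0182] tool shift of grasp pt [0.0137 0.0008 0.1606]
near -0.054601417023188485 lat range [-0.02240147  0.02245023] bar top centre in tool [0.0433 0.0006 0.3074] bar centre(8mm below) [0.0433 0.0006 0.3154]
21.425 [0.62415556 0.14692395 0.33358694] [0.95601869 0.00431132 0.13077121]
```

View pics/end.png

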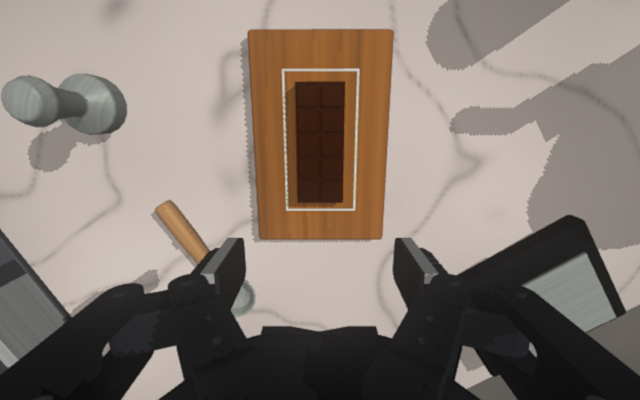

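The bar lies flat, centred inside the outline (pixels 295–344 × 82–202 within 283–358 × 70–210), and the gripper is clear of it.

```bash
python3 -c "
from station import ctrl
print(ctrl.sign_off())"
```

```text
the job is handed in; nothing more can be done
None
```

Job handed in, verdict not shown: lever pressed home, and the bar lies flat, segments up, within about 1 mm of the board's centre; on the first lowering the fingertips met the board at about 70 N with the bar still tilted 0.17 rad, so I let its raised end drop, regripped it level, lifted it 8 mm and lowered it to rest before releasing.

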